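Load the fuse dispenser and set up a contact test

ROBOT

A 6-joint arm with a two-finger parallel gripper is mounted at the origin on the work surface. World frame = base frame: x ahead of the robot, y to its left, z up, the work surface at z = 0. Lengths are in m, angles in degrees, forces in N, time in s.
With the tool pointing down it reaches from about 0.4 to 0.825 m from the base axis. Payload 7 kg.
Tool frame: the origin (TCP) lies midway between the tips of the shut fingers; the grasp point (between the pads) lies 19 mm behind it; z points along the fingers, x is the direction in which the jaws open and shut, and the axes are right-handed (so a half turn about z gives the same grasp; the last joint's range is limited). The gripper opens to 88 mm and grips with 3 to 60 N. Pads are 19 mm wide; open, the fingers measure 130 mm over their backs; the gripper's body (78 mm by 193 mm) begins 47 mm behind the grasp point.
Start: joints at [81.652, 20.546, 0.682, 0, -70.136, -16.507], TCP at [0.284, 0.612, 0.227] pointing down, gripper open.
Joint ranges: [-176.03, 176.03], [-82.01, 121.73], [-58.28, 71.71], [-173.87, 95.51], [-174.79, -0.11], [-173.66, 173.66]. Speed limits (degrees/s): [136.94, 136.94, 172.46, 180, 180, 180].

INTERFACE

Orientations are given as [roll, pitch, yaw] about the fixed x, y, z axes, in that order (R = Rz(yaw) Ry(pitch) Rx(roll)).
In Python, from plant import * gives the robot as it stands. The module is installed in compiled form; this text tells all that it offers.
- The arm moves only by the shell command python3 -m pendant 'ROWS' [OPENING]. ROWS is JSON, a list that holds one entry, the list of rows, each a list of 6 numbers: the shift along the world's x, y, z in mm, then the turn, a rotation vector about the world's x, y, z in degrees. A call has 1 to 10 rows; each row is the pose to reach, as a shift and turn from the pose commanded when the call began; what a row does not reach only later rows make up. A row lasts 1/8 s, in which the tool goes at most 62.5 mm and 10.7 degrees, less where a joint would pass 70% of its speed; a pose out of reach is approached as far as the arm can. A call with a gripper value outside its range is refused whole. OPENING is the closure, from -1 (fully open) to 1 (shut), set as the call begins (- or left out, the last holds). The fingers move at their own pace and stop on an object; the grip force is fixed at half the most. Time passes only in rows, so rows that repeat a pose let the fingers close. It gives the time, the measured TCP pose, the force and the opening at its end, in the units of the state.
- get_obs(): the state, without advancing time (a new reading comes with each control period).
- snapshot(name): name is "side" or "top" or "wrist"; returns a dict with "pixels" (480x640x3 uint8, red, green, blue), "depth" (480x640 float32, m along the optical axis (not along the pixel's ray), 0 where there is no reading), "fx", "fy", "cx", "cy" (pixels), "dist" ([k1, k2, p1, p2, k3] as OpenCV has them; the pictures are not rectified), "pose" (4x4, takes a point from camera to world coordinates); the wrist camera has in their place "tool_from_camera" (4x4, takes a point from camera to tool coordinates, whose origin is the TCP and whose axes are the tool frame's). Camera axes: x right, y down, z forward; pixel columns grow to the right and rows downward; lengths in m; the calibration is good to about 2 mm. A picture is of the moment at which its call begins: read the wrist's pose just before it.
- close_job(): hands the job in, once; it reports no verdict.
The state is a dict: "clock": time; "joint_pos": joint angles; "qvel": joint speeds; "tau": joint torques, N m; "tool_pos": TCP position; "orientation": TCP orientation; "force": force on the tool from outside, world axes, zero at the start; "moment": the same for the moment, N m; "opening": finger opening in m.
Only numpy, scipy, OpenCV 4.12 (cv2) and the standard library are available. Lean on these libraries where they do the work, as an engineer would, in place of code of your own. Each camera call takes 0.05 s, during which the arm holds its last target. There are 200 camera calls.

TASK

Slide the fuse dispenser's shutter fully open, drop every square fuse link on the bench into its slot, lying flat along the slot, all the short ones before the long ones so that the short ones come out first, and slide the shutter fully shut. Then balance the copper link bar flat by its middle on the tester's domed contact, set the brass weight on the middle of the bar so that both stay there nearly level by themselves, and press the tester's start button fully down. Leave the other things on the bench where they are.

Things in the scene. Friction and masses are not known exactly. Their poses are not given: they have to be found in the camera images.
- fuse_short_1: Short fuse link: square bar 44 x 22 x 22 mm, white ceramic with steel end caps, 50 g, loose, lying on the bench (always there). Origin at its centre; x along its length.
- fuse_short_2: Short fuse link: square bar 44 x 22 x 22 mm, white ceramic with steel end caps, 50 g, loose, lying on the bench (may be absent). Origin at its centre; x along its length.
- fuse_long_1: Long fuse link: square bar 60 x 22 x 22 mm, white ceramic with steel end caps, 70 g, loose, lying on the bench (may be absent). Origin at its centre; x along its length.
- fuse_long_2: Long fuse link: square bar 60 x 22 x 22 mm, white ceramic with steel end caps, 70 g, loose, lying on the bench (may be absent). Origin at its centre; x along its length.
- link_bar: Copper link bar, 90 x 28 x 10 mm, flat, about 0.22 kg, a dark bolt hole near either end. Origin at its centre; x along its length, z through its thickness.
- weight: Brass weight, square block 32 x 32 x 22 mm, about 0.17 kg, with a dark round mark 18 mm wide on top and bottom. Origin at its centre; z through the 22 mm height.
- dispenser: Fuse dispenser, fixed on the bench: grey box 100 (x) x 180 (y) x 114 mm high; origin at the centre of its underside, z up, its clear window faces its -x. Turned up to 0.25 rad. Its feed slot is an upright shaft open at the top, 29 mm (x) by 68 mm (y), floor 20 mm above the bench, so it takes four fuse links lying along y on top of one another. The wall in front of the slot is 5.5 mm thick; the rest of the top is flat and solid at 114 mm.
- slot_mouth (a point): Centre of the slot's mouth, at the level of the dispenser's top (114 mm above the bench); axes as the dispenser's: the slot's length along y.
- shutter (a joint): Shutter travel in m along the dispenser's +y: 0 shut (covers the slot), 0.075 fully open (slot quite clear). A flat steel plate 36 (x) x 72 (y) mm, lying 1 to 6 mm above the dispenser's top; about 1.2 N of friction, it stays where it is left. Starts shut or up to 0.02 open.
- shutter_knob (a point): Top centre of the shutter's black square knob, 14 x 14 mm, standing 26 mm above the shutter plate (knob top 146 mm above the bench); moves with the shutter.
- tester: Contact tester, fixed on the bench: black box 120 (x) x 200 (y) x 40 mm high; origin at the centre of its underside, z up. Turned up to 0.25 rad.
- dome_top (a point): Highest point of the tester's copper domed contact, a part of a ball of radius 40 mm, its top 70 mm above the bench (30 mm above the box).
- start_button (a joint): Start button's travel in m, 0 up, 0.006 fully down; springs back; about 5 N to press fully.
- start_button_top (a point): Centre of the top of the white round start button (28 mm wide) on the tester, 110 mm from the dome; pressed straight down.
- socket_cap: Bystander: white round socket cap, 48 mm wide, 30 mm high. Origin at the centre of its underside.
- plug: Bystander: plug standing upright, 36 mm square grey foot and blue round body, 44 mm high. Origin at the centre of its underside.
- junction_box: Bystander: grey junction box 50 x 36 x 26 mm. Origin at the centre of its underside.
- multimeter: Bystander at the side: yellow multimeter 150 x 75 x 35 mm. Origin at the centre of its underside.
- tape_roll: Bystander at the side: black roll 100 mm wide, 20 mm high. Origin at the centre of its underside.
- screwdriver: Bystander at the side: screwdriver lying down. Origin at its underside.

How it is judged (in metres and radians):
On the way, in this order (a step that is already met when the one before it is completed fails the run):
1. the shutter is slid fully open (value of joint shutter above 0.066 m), for 0.2 s.
2. all short fuse links lie flat in the slot, and no long one yet (x of fuse_short_1 in the frame of slot_mouth between -0.009 and 0.009 m and y of fuse_short_1 in the frame of slot_mouth between -0.016 and 0.016 m and z of fuse_short_1 in the frame of slot_mouth between -0.098 and -0.004 m and angle between fuse_short_1's own x axis and vertical between 1.27 and 1.87 rad and contact force between the fingers and fuse_short_1 below 0.05 N and x of fuse_short_2 in the frame of slot_mouth between -0.009 and 0.009 m and y of fuse_short_2 in the frame of slot_mouth between -0.016 and 0.016 m and z of fuse_short_2 in the frame of slot_mouth between -0.098 and -0.004 m and angle between fuse_short_2's own x axis and vertical between 1.27 and 1.87 rad and contact force between the fingers and fuse_short_2 below 0.05 N and not (z of fuse_long_1 in the frame of slot_mouth between -0.098 and 0 m and horizontal distance between fuse_long_1 and slot_mouth below 0.03 m) and not (z of fuse_long_2 in the frame of slot_mouth between -0.098 and 0 m and horizontal distance between fuse_long_2 and slot_mouth below 0.03 m)), for 0.2 s.
3. all long fuse links lie flat in the slot too (x of fuse_long_1 in the frame of slot_mouth between -0.009 and 0.009 m and y of fuse_long_1 in the frame of slot_mouth between -0.016 and 0.016 m and z of fuse_long_1 in the frame of slot_mouth between -0.098 and -0.004 m and angle between fuse_long_1's own x axis and vertical between 1.27 and 1.87 rad and contact force between the fingers and fuse_long_1 below 0.05 N and x of fuse_long_2 in the frame of slot_mouth between -0.009 and 0.009 m and y of fuse_long_2 in the frame of slot_mouth between -0.016 and 0.016 m and z of fuse_long_2 in the frame of slot_mouth between -0.098 and -0.004 m and angle between fuse_long_2's own x axis and vertical between 1.27 and 1.87 rad and contact force between the fingers and fuse_long_2 below 0.05 N), for 0.2 s.
4. the shutter is slid fully shut (value of joint shutter below 0.006 m), for 0.2 s.
5. the link bar is balanced on the dome, let go (horizontal distance between link_bar and dome_top below 0.012 m and height (world z) of link_bar between 0.071 and 0.081 m and angle between the z axis of link_bar and the z axis of tester, either way round below 0.25 rad and contact force between the fingers and link_bar below 0.05 N), for 0.5 s.
6. the weight stands on the middle of the balanced bar, let go (all of step 5 and horizontal distance between weight and link_bar below 0.012 m and height (world z) of weight between 0.084 and 0.104 m and contact force between the fingers and weight below 0.05 N), for 0.5 s.
7. the start button is pressed fully with bar and weight in balance (all of step 6 and value of joint start_button above 0.0045 m), for 0.1 s.
At the end, for the whole second after the job is handed in: Every fuse link lies in the slot within 17 degrees of level, shutter within 6 mm of shut, the bar rests on the dome, its middle within 12 mm of the dome's top and within 14 degrees of level, the weight rests on the bar within 12 mm of its middle; both let go and at rest (all of step 6 and x of fuse_short_1 in the frame of slot_mouth between -0.009 and 0.009 m and y of fuse_short_1 in the frame of slot_mouth between -0.016 and 0.016 m and z of fuse_short_1 in the frame of slot_mouth between -0.098 and -0.004 m and angle between fuse_short_1's own x axis and vertical between 1.27 and 1.87 rad and x of fuse_short_2 in the frame of slot_mouth between -0.009 and 0.009 m and y of fuse_short_2 in the frame of slot_mouth between -0.016 and 0.016 m and z of fuse_short_2 in the frame of slot_mouth between -0.098 and -0.004 m and angle between fuse_short_2's own x axis and vertical between 1.27 and 1.87 rad and x of fuse_long_1 in the frame of slot_mouth between -0.009 and 0.009 m and y of fuse_long_1 in the frame of slot_mouth between -0.016 and 0.016 m and z of fuse_long_1 in the frame of slot_mouth between -0.098 and -0.004 m and angle between fuse_long_1's own x axis and vertical between 1.27 and 1.87 rad and x of fuse_long_2 in the frame of slot_mouth between -0.009 and 0.009 m and y of fuse_long_2 in the frame of slot_mouth between -0.016 and 0.016 m and z of fuse_long_2 in the frame of slot_mouth between -0.098 and -0.004 m and angle between fuse_long_2's own x axis and vertical between 1.27 and 1.87 rad and value of joint shutter below 0.006 m and linear speed of each of link_bar, weight below 0.03 m/s); the robot touches nothing.
It fails at once if a bystander is shifted by more than 60 mm (distance of any of socket_cap, plug, junction_box, multimeter, tape_roll, screwdriver from where it was at the start of the episode above 0.06 m).
Of fuse_short_2, fuse_long_1, fuse_long_2 only 1 to 3 are there at a start; the rules pass over those that are not, and their reading is None.
At some moment in a run one of fuse_short_1, fuse_short_2, fuse_long_1, fuse_long_2 may be knocked a few centimetres aside while the robot is not near it.
Once in a run the grip may slacken for a moment while it holds something.
It also fails if it takes over 210 s, if anything falls off the work surface, if the arm or the gripper's body presses on something with over 40 N, if the wrist force passes 120 N, or if a joint passes its speed limit or range.

## Working session

There is one attempt and no reset: what is moved stays moved. The work goes in short steps, Python scripts to look and compute and a shell command to move; the robot and the scene stay as the last step left them, time stands still between calls to the robot, and variables do not carry over. Pictures are saved under pics/ and viewed, about 12 in all and at most 16, crops included, and the job is handed in when it is done.

```bash
mkdir -p pics; cat > h.py <<'E'
from plant import *
import numpy as np, cv2
from scipy.spatial.transform import Rotation as R
def snap(name):
    o=get_obs(); s=snapshot(name)
    if 'pose' in s: T=np.array(s['pose'])
    else:
        W=np.eye(4); W[:3,:3]=R.from_euler('xyz',o['orientation'],degrees=True).as_matrix(); W[:3,3]=o['tool_pos']
        T=W@np.array(s['tool_from_camera'])
    s['T']=T; s['K']=np.array([[s['fx'],0,s['cx']],[0,s['fy'],s['cy']],[0,0,1]]); s['d']=np.array(s['dist'],float)
    return s
def plane(s,px,z):
    px=np.array(px,float).reshape(-1,1,2)
    n=cv2.undistortPoints(px,s['K'],s['d']).reshape(-1,2)
    r=np.c_[n,np.ones(len(n))]@s['T'][:3,:3].T; c=s['T'][:3,3]
    return c+r*((z-c[2])/r[:,2])[:,None]
def cloud(s):
    h,w=s['depth'].shape; u,v=np.meshgrid(np.arange(w),np.arange(h))
    n=cv2.undistortPoints(np.stack([u,v],-1).reshape(-1,1,2).astype(float),s['K'],s['d']).reshape(-1,2)
    d=s['depth'].reshape(-1); P=np.c_[n*d[:,None],d]@s['T'][:3,:3].T+s['T'][:3,3]
    P[d==0]=np.nan; return P.reshape(h,w,3)
def save(s,f): cv2.imwrite('pics/'+f,s['pixels'][...,::-1])
E
python3 - <<'E'
from h import *
o=get_obs(); print(o)
s=snap('top'); save(s,'top0.png'); np.savez('top0.npz',**{k:np.array(v) for k,v in s.items()})
print(s['T'],s['fx'])
s=snap('side'); save(s,'side0.png'); print(s['T'])
E
```

```text
{'clock': 0.0, 'joint_pos': array([ 8.16515893e+01,  2.05922837e+01,  6.31456272e-01, -2.00792734e-02,
       -7.01347932e+01, -1.65084238e+01]), 'qvel': array([ 0.06114173,  0.01919049, -0.06343973, -0.01559737,  0.0299727 ,
       -0.02531426]), 'tau': array([-3.95219777e-04, -5.82717597e+01,  2.93045783e+01,  6.99737549e+00,
        6.94096714e-03, -1.48094314e-04]), 'tool_pos': array([0.28353837, 0.61200562, 0.22559563]), 'orientation': array([-1.79990924e+02, -9.70430023e-02, -1.14863681e+02]), 'force': array([-0.61306424, -0.74718169, -0.85457863]), 'moment': array([ 0.03040269,  0.01341092, -0.03793324]), 'opening': 0.08761362532242807}
[[-0.02106254 -0.9969845   0.07468788  0.39710753]
 [-0.99977626  0.02085793 -0.00351854  0.03119678]
 [ 0.0019501  -0.07474527 -0.99720075  1.53802916]
 [ 0.          0.          0.          1.        ]] 553.6755371569815
[[-0.97294703 -0.17476051  0.15110542  0.31084391]
 [-0.23065169  0.69745073 -0.67850003  0.73989705]
 [ 0.01318643 -0.6949973  -0.71889142  0.89603562]
 [ 0.          0.          0.          1.        ]]
```

View pics/top0.png

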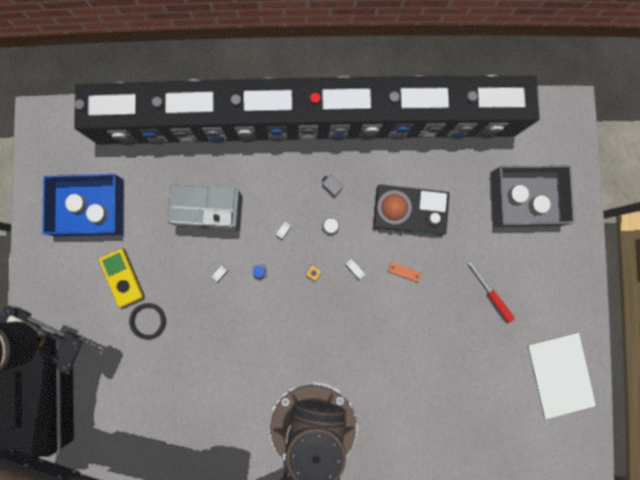

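View pics/side0.png

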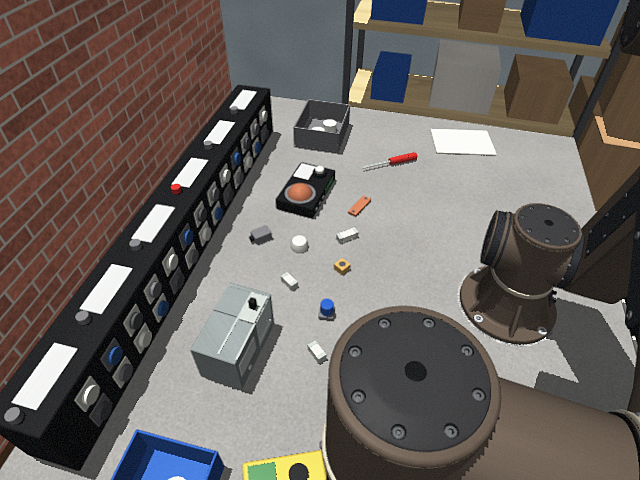

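The top view shows three fuses at px (283,230), (219,274) and (356,269). It also shows the dispenser at (204,207), the tester at (412,210), the weight at (314,273) and the bar at (405,271). The shutter's knob is near (217,217).

```bash
python3 - <<'E'
from h import *
s=snap('top'); P=cloud(s)
sz=cv2.cvtColor(s['pixels'],cv2.COLOR_RGB2HSV)
for nm,(u,v),z,r in [('f1',(283,230),.022,14),('f2',(219,274),.022,14),('f3',(356,269),.022,14),('weight',(314,273),.022,12),('bar',(405,271),.01,22)]:
    m=np.zeros((480,640),np.uint8)
    sub=P[v-r:v+r+1,u-r:u+r+1,2]; m[v-r:v+r+1,u-r:u+r+1]=(sub>np.nanmedian(sub)+.6*z)
    ys,xs=np.nonzero(m); W=plane(s,np.c_[xs,ys],z)
    ctr=cv2.minAreaRect((W[:,:2]*1000).astype(np.float32)); print(nm,len(xs),ctr, np.nanmedian(P[ys,xs,2]),np.nanmedian(sub))
for nm,(u0,v0,u1,v1),z in [('disp',(160,175,250,240),.114),('tester',(365,175,455,245),.04)]:
    sub=P[v0:v1,u0:u1]; m=abs(sub[...,2]-z)<.012
    W=sub[m][:,:2]*1000; print(nm,m.sum(),cv2.minAreaRect(W.astype(np.float32)),np.median(sub[m][:,2]))
W=plane(s,[[217,217]],.146); print('knob',W)
hs=sz[175:245,365:455]
m=(hs[...,1]>120)&(hs[...,2]>60); ys,xs=np.nonzero(m); c=[xs.mean()+365,ys.mean()+175]; print('dome',c,m.sum(),plane(s,[c],.06))
print('btn',plane(s,[[435,217.5]],.05))
c=s['pixels'][165:245,155:255]; d=s['pixels'][165:245,365:465]
cv2.imwrite('pics/c1.png',cv2.resize(np.hstack([c,d])[...,::-1],None,fx=4,fy=4,interpolation=2))
E
```

```text
f1 126 ((542.3468017578125, 72.36583709716797), (22.15021514892578, 43.570377349853516), 54.99849319458008) 0.021318792323673175 0.000512468571753466
f2 128 ((426.6470031738281, 250.38621520996094), (21.701942443847656, 43.173492431640625), 47.012237548828125) 0.02149138319226629 0.001078525669144903
f3 169 ((431.3860168457031, -123.0387191772461), (60.09243392944336, 21.46773338317871), 40.631465911865234) 0.02083671420128952 0.0005870145955066963
weight 138 ((422.5816650390625, -8.28628921508789), (31.881942749023438, 31.436267852783203), 57.76877212524414) 0.02170168291204433 0.0009902147056921606
bar 321 ((426.8238525390625, -259.98907470703125), (102.81763458251953, 126.44972229003906), 2.8438944816589355) 0.009463328619779166 0.0006150987473911851
disp 2615 ((602.58935546875, 279.1347961425781), (182.6256561279297, 101.35563659667969), 84.75517272949219) 0.11450446964750238
tester 2586 ((588.1437377929688, -281.3697204589844), (199.9475860595703, 127.9233169555664), 82.68280029296875) 0.040452714011899094
knob [[0.5660559  0.23602974 0.146     ]]
dome [np.float64(394.25167037861917), np.float64(206.5011135857461)] 449 [[ 0.59507542 -0.2293542   0.06      ]]
btn [[ 0.56420797 -0.34150092  0.05      ]]
```

View pics/c1.png

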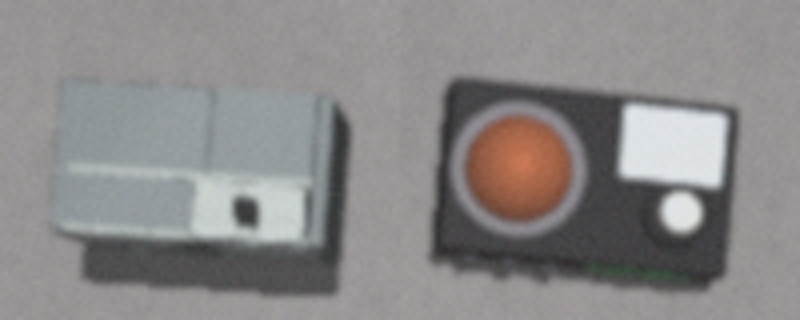

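The crop shows the shutter plate (the pale rectangle) with its knob at crop px (245,210). The slot is under it on the front right of the dispenser. I'll move above the knob.

```bash
python3 -m pendant '[[[282,-376,75,0,0,19.6],[282,-376,75,0,0,19.6],[282,-376,75,0,0,19.6],[282,-376,75,0,0,19.6],[282,-376,75,0,0,19.6],[282,-376,75,0,0,19.6],[282,-376,75,0,0,19.6],[282,-376,75,0,0,19.6],[282,-376,75,0,0,19.6],[282,-376,75,0,0,19.6]]]' -1
python3 - <<'E'
from h import *
s=snap('wrist'); save(s,'w1.png'); print(s['tool_from_camera'],s['fx'],s['T'][:3,3])
P=cloud(s); 
g=cv2.cvtColor(s['pixels'],cv2.COLOR_RGB2GRAY)
m=(abs(P[...,2]-.146)<.008)&(abs(P[...,0]-.566)<.03)&(abs(P[...,1]-.236)<.06)
print(m.sum(),cv2.minAreaRect((P[m][:,:2]*1000).astype(np.float32)),P[m].mean(0))
m=(abs(P[...,2]-.120)<.003)&(abs(P[...,0]-.566)<.06)&(abs(P[...,1]-.236)<.08)
print(m.sum(),cv2.minAreaRect((P[m][:,:2]*1000).astype(np.float32)))
E
```

```text
clock: 1.4
tool_pos: [0.5655, 0.2364, 0.3011]
orientation: [180.0, -0.0, -95.3]
force: [-0.3, 0.3, -0.1]
opening: 0.0875
[[ 9.99999436e-01 -8.27590436e-04  6.65340846e-04  3.17273431e-04]
 [ 6.22440698e-04  9.64479734e-01  2.64156121e-01 -7.21109977e-02]
 [-8.60320841e-04 -2.64155558e-01  9.64479705e-01 -1.57321438e-01]
 [ 0.00000000e+00  0.00000000e+00  0.00000000e+00  1.00000000e+00]] 411.244453143985 [0.63735018 0.22947313 0.45836599]
328 ((570.1316528320312, 237.89886474609375), (13.348928451538086, 13.800577163696289), 84.698486328125) [0.57067744 0.23781664 0.14444957]
3232 ((569.9442749023438, 237.8565673828125), (71.92744445800781, 36.45155715942383), 84.73631286621094)
```

View pics/w1.png

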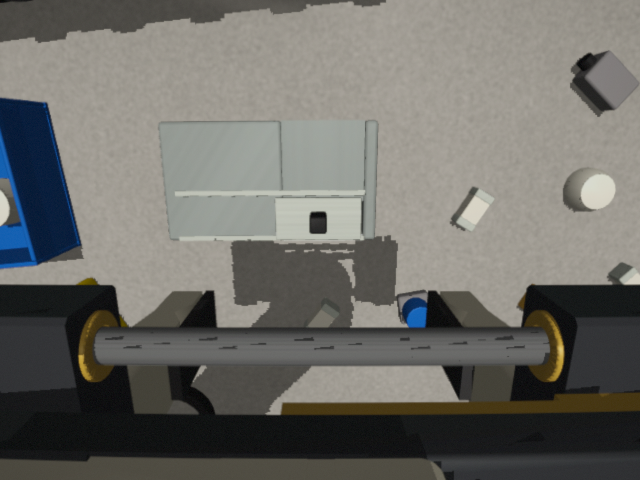

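The wrist view shows the knob at px (318,222) on the shutter plate. Depth puts it at (0.570, 0.238) with yaw about -5.3°. I'll descend and grip the knob.

```bash
python3 -m pendant '[[[4.5,1.5,-60,0,0,0],[4.5,1.5,-115,0,0,0],[4.5,1.5,-150,0,0,0],[4.5,1.5,-173,0,0,0],[4.5,1.5,-173,0,0,0]]]' -1
python3 -m pendant '[[[0,0,0,0,0,0],[0,0,0,0,0,0],[0,0,0,0,0,0],[0,0,0,0,0,0],[0,0,0,0,0,0],[0,0,0,0,0,0]]]' 1
```

```text
clock: 2.08
tool_pos: [0.5685, 0.2383, 0.1266]
orientation: [179.8, -0.2, -95.2]
force: [-0.3, 0.1, -0.7]
opening: 0.0876
clock: 2.82
tool_pos: [0.5703, 0.2379, 0.1286]
orientation: [-180.0, 0.0, -95.3]
force: [0.1, 0.5, -0.5]
opening: 0.0333
```

```bash
python3 -m pendant '[[[0,0,0,0,0,0],[0,0,0,0,0,0],[0,0,0,0,0,0],[0,0,0,0,0,0]]]' 1
```

```text
clock: 3.32
tool_pos: [0.5702, 0.238, 0.1285]
orientation: [-180.0, -0.0, -95.3]
force: [0.2, -0.1, 0.5]
opening: 0.0135
```

```bash
python3 -m pendant '[[[1.8,20,0,0,0,0],[3.7,40,0,0,0,0],[5,54,0,0,0,0],[5,54,0,0,0,0],[5,54,0,0,0,0]]]' 1
python3 -m pendant '[[[0.5,5,0,0,0,0],[0.9,10,0,0,0,0],[0.9,10,0,0,0,0]]]' 1
python3 -m pendant '[[[0.5,5,0,0,0,0],[0.5,5,0,0,0,0],[0.5,5,0,0,0,0]]]' 1
```

```text
clock: 3.95
tool_pos: [0.5751, 0.2925, 0.1285]
orientation: [-180.0, 0.0, -95.2]
force: [-1.1, 1.0, 0.5]
opening: 0.0137
clock: 4.32
tool_pos: [0.576, 0.3022, 0.1285]
orientation: [180.0, 0.0, -95.3]
force: [-4.4, -1.2, 0.6]
opening: 0.0142
clock: 4.7
tool_pos: [0.5765, 0.3073, 0.1285]
orientation: [180.0, 0.0, -95.3]
force: [-4.7, 2.4, 2.2]
opening: 0.0138
```

```bash
python3 -m pendant '[[[0.4,4,0,0,0,0],[0.4,4,0,0,0,0],[0.4,4,0,0,0,0]]]' 1
python3 -m pendant '[[[0.2,2,0,0,0,0],[0.2,2,0,0,0,0],[0.2,2,0,0,0,0]]]' 1
```

```text
clock: 5.08
tool_pos: [0.5765, 0.3089, 0.1285]
orientation: [179.9, -0.2, -95.3]
force: [-5.8, -6.5, 3.4]
opening: 0.0136
clock: 5.45
tool_pos: [0.5766, 0.309, 0.1285]
orientation: [179.9, -0.4, -95.3]
force: [-3.8, -12.0, 6.3]
opening: 0.0138
```

```bash
python3 -m pendant '[[[0,-5,0,0,0,0],[0,-5,0,0,0,0],[0,-5,0,0,0,0]]]' -1
python3 -m pendant '[[[0,0,0,0,0,0],[0,0,0,0,0,0],[0,0,60,0,0,0],[-11,-60,120,0,0,0],[-11,-71,170,0,0,0],[-11,-71,170,0,0,0],[-11,-71,170,0,0,0]]]' -1
python3 - <<'E'
from h import *
s=snap('wrist'); save(s,'w2.png'); print(get_obs()['opening'])
P=cloud(s); 
m=(abs(P[...,2]-.145)<.008)&(abs(P[...,0]-.57)<.04)&(P[...,1]>.22)&(P[...,1]<.4)
print(m.sum(),cv2.minAreaRect((P[m][:,:2]*1000).astype(np.float32)),P[m].mean(0))
m=(P[...,2]<.1)&(abs(P[...,0]-.565)<.045)&(abs(P[...,1]-.236)<.045)
m8=m.astype(np.uint8); n,l,st,c=cv2.connectedComponentsWithStats(m8); print(st,c)
m=(abs(P[...,2]-.114)<.004)&(abs(P[...,0]-.6)<.1)&(abs(P[...,1]-.27)<.12)
print('top',cv2.minAreaRect((P[m][:,:2]*1000).astype(np.float32)))
E
```

```text
clock: 5.82
tool_pos: [0.5776, 0.3085, 0.1287]
orientation: [-180.0, 0.0, -95.2]
force: [1.0, -0.1, 0.1]
opening: 0.0379
clock: 6.7
tool_pos: [0.5663, 0.237, 0.2993]
orientation: [-179.9, 0.1, -95.3]
force: [0.3, -0.6, -0.8]
opening: 0.0875
0.08793241664725171
357 ((576.5264282226562, 308.31402587890625), (14.157085418701172, 13.625621795654297), 85.46385955810547) [0.57698107 0.30757039 0.14404352]
[[     0      0    640    480 304808]
 [   285    202     78     31   2308]
 [   286    242     38      4     84]] [[319.47066022 239.66876854]
 [324.08015598 217.09055459]
 [300.11904762 242.82142857]]
top ((603.415771484375, 275.8810729980469), (180.19749450683594, 99.18116760253906), 84.82847595214844)
```

View pics/w2.png

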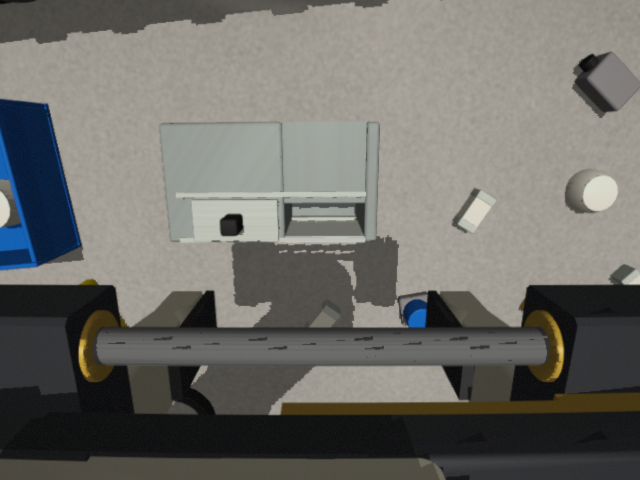

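```bash
python3 - <<'E'
from h import *
s=snap('wrist'); P=cloud(s)
m=(P[...,2]<.108)&(abs(P[...,0]-.565)<.045)&(abs(P[...,1]-.236)<.045)
n,l,st,c=cv2.connectedComponentsWithStats(m.astype(np.uint8)); 
k=1+np.argmax(st[1:,4]); ys,xs=np.nonzero(l==k)
W=plane(s,np.c_[xs,ys],.114)[:,:2]*1000
ex=np.array([.9957,-.0924]);ey=np.array([.0924,.9957]); q=W-[569.6,233.6]
x,y=q@ex,q@ey; print('x',np.percentile(x,[0,1,99,100]),'y',np.percentile(y,[0,1,2,98,99,100]))
for u in (300,325,350): print(u,[(v,tuple((P[v,u]*1000).round())) for v in range(186,248,4)])
# fuses in view
for nm,(a,b) in {'f1':(.542,.072),'f2':(.4266,.2504)}.items():
    m=(abs(P[...,2]-.022)<.006)&(abs(P[...,0]-a)<.05)&(abs(P[...,1]-b)<.05)
    if m.sum()>20: print(nm,m.sum(),cv2.minAreaRect((P[m][:,:2]*1000).astype(np.float32)))
E
```

```text
x [-13.45951435 -12.58732517  14.00785531  14.0158476 ] y [-33.37996998 -32.61555337 -32.03484753  32.34747833  32.83261519
  33.58721926]
300 [(186, (np.float64(599.0), np.float64(251.0), np.float64(114.0))), (190, (np.float64(595.0), np.float64(251.0), np.float64(113.0))), (194, (np.float64(592.0), np.float64(251.0), np.float64(113.0))), (198, (np.float64(589.0), np.float64(252.0), np.float64(113.0))), (202, (np.float64(571.0), np.float64(258.0), np.float64(20.0))), (206, (np.float64(567.0), np.float64(259.0), np.float64(20.0))), (210, (np.float64(562.0), np.float64(259.0), np.float64(20.0))), (214, (np.float64(558.0), np.float64(259.0), np.float64(20.0))), (218, (np.float64(556.0), np.float64(259.0), np.float64(30.0))), (222, (np.float64(557.0), np.float64(258.0), np.float64(60.0))), (226, (np.float64(557.0), np.float64(257.0), np.float64(77.0))), (230, (np.float64(557.0), np.float64(256.0), np.float64(93.0))), (234, (np.float64(557.0), np.float64(255.0), np.float64(110.0))), (238, (np.float64(554.0), np.float64(255.0), np.float64(114.0))), (242, (np.float64(522.0), np.float64(264
[... 1704 characters left out ...]
.0), np.float64(29.0))), (222, (np.float64(553.0), np.float64(209.0), np.float64(59.0))), (226, (np.float64(553.0), np.float64(210.0), np.float64(77.0))), (230, (np.float64(553.0), np.float64(211.0), np.float64(95.0))), (234, (np.float64(553.0), np.float64(212.0), np.float64(109.0))), (238, (np.float64(551.0), np.float64(213.0), np.float64(114.0))), (242, (np.float64(517.0), np.float64(207.0), np.float64(-1.0))), (246, (np.float64(512.0), np.float64(208.0), np.float64(-0.0)))]
f1 827 ((543.9470825195312, 69.88301849365234), (22.763582229614258, 44.102176666259766), 54.77238082885742)
f2 460 ((431.1514892578125, 246.14642333984375), (21.510147094726562, 37.56508255004883), 48.003997802734375)
```

```bash
cat >> h.py <<'E'
def fuse(s,a,b,ztop=.022,tol=.006,r=.05,mask=None):
    P=cloud(s); m=(abs(P[...,2]-ztop)<tol)&(np.hypot(P[...,0]-a,P[...,1]-b)<r)
    if mask is not None: m&=mask
    (c,wh,ang)=cv2.minAreaRect((P[m][:,:2]*1000).astype(np.float32))
    if wh[0]<wh[1]: ang+=90
    o=get_obs(); print(int(m.sum()),'ctr',np.round(c,1),'size',np.round(wh,1),'axis',round(ang,1),'z',round(float(np.median(P[m][:,2])),4),
      '| tool',np.round(o['tool_pos']*1000,1),np.round(o['orientation'],1),'d',np.round(np.array(c)-o['tool_pos'][:2]*1000,1))
E
python3 -m pendant '[[[-22,-60,-20,0,0,-10],[-22,-120,-60,0,0,-20],[-22,-167,-100,0,0,-30],[-22,-167,-100,0,0,-30],[-22,-167,-100,0,0,-30],[-22,-167,-100,0,0,-30]]]' -1
python3 - <<'E'
from h import *
s=snap('wrist'); fuse(s,.543,.071)
E
```

```text
clock: 7.55
tool_pos: [0.545, 0.0711, 0.199]
orientation: [-180.0, 0.0, -125.2]
force: [0.2, 1.3, 0.9]
opening: 0.0874
1318 ctr [544.   69.7] size [21.6 44.3] axis 144.4 z 0.0206 | tool [545.   71.3 199.2] [-1.800e+02  1.000e-01 -1.251e+02] d [-0.9 -1.5]
```

```bash
python3 -m pendant '[[[-1,-1.5,-60,0,0,-0.3],[-1,-1.5,-115,0,0,-0.3],[-1,-1.5,-160,0,0,-0.3],[-1,-1.5,-190,0,0,-0.3],[-1,-1.5,-190,0,0,-0.3],[-1,-1.5,-190,0,0,-0.3]]]' -1
python3 -m pendant '[[[0,0,0,0,0,0],[0,0,0,0,0,0],[0,0,0,0,0,0],[0,0,0,0,0,0],[0,0,0,0,0,0],[0,0,0,0,0,0],[0,0,0,0,0,0],[0,0,0,0,0,0]]]' 1
```

```text
clock: 8.35
tool_pos: [0.5444, 0.0695, 0.0099]
orientation: [-179.9, 0.1, -125.5]
force: [-0.1, 0.4, -0.3]
opening: 0.0878
clock: 9.35
tool_pos: [0.5432, 0.0685, 0.0085]
orientation: [-180.0, -0.0, -125.6]
force: [0.6, -0.1, -0.4]
opening: 0.0219
```

```bash
python3 -m pendant '[[[0,0,60,0,0,0],[0,0,120,0,0,0],[8,50,170,0,0,-10],[16,105,170,0,0,-20],[26.5,165,165,0,0,-30],[26.5,165,155,0,0,-40],[26.5,165,151,0,0,-50],[26.5,165,151,0,0,-59.6],[26.5,165,151,0,0,-59.6],[26.5,165,151,0,0,-59.6]]]' 1
python3 - <<'E'
from h import *
s=snap('wrist'); save(s,'w3.png'); print(get_obs()['tool_pos'])
fuse(s,.5698,.2336,ztop=.172,tol=.012)
E
```

```text
clock: 10.6
tool_pos: [0.5697, 0.2334, 0.1595]
orientation: [-180.0, -0.0, 175.0]
force: [-0.5, -0.5, 0.3]
opening: 0.0217
[0.56971536 0.23340467 0.1595982 ]
5980 ctr [575.2 231.5] size [48.2 46.2] axis 61.0 z 0.1717 | tool [569.7 233.4 159.6] [180.   0. 175.] d [ 5.5 -1.9]
```

View pics/w3.png

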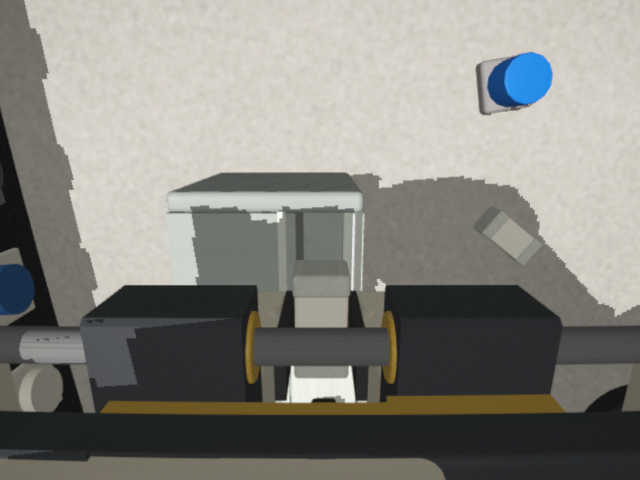

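The wrist view shows the fuse end at px (321,280), lined up with the open slot below. I'll lower it and release.

```bash
python3 -m pendant '[[[0,0,-25,0,0,-0.2],[0,0,-38,0,0,-0.2],[0,0,-44,0,0,-0.2],[0,0,-44,0,0,-0.2],[0,0,-44,0,0,-0.2]]]' 1
python3 -m pendant '[[[0,0,0,0,0,0],[0,0,0,0,0,0],[0,0,0,0,0,0],[0,0,0,0,0,0],[0,0,0,0,0,0]]]' -1
python3 -m pendant '[[[0,0,60,0,0,10],[0,0,120,0,0,20],[0,0,180,0,0,30],[0,0,180,0,0,40],[0,0,180,0,0,40]]]' -1
python3 - <<'E'
from h import *
s=snap('wrist'); P=cloud(s); save(s,'w4.png')
fuse(s,.5698,.2336,ztop=.042,tol=.008,r=.04)
fuse(s,.430,.248)
s=snap('top'); fuse(s,.43,.248); fuse(s,.4314,-.123)
E
```

```text
clock: 11.28
tool_pos: [0.5701, 0.2337, 0.1162]
orientation: [180.0, 0.0, 174.7]
force: [-0.5, 0.2, 0.2]
opening: 0.0216
clock: 11.9
tool_pos: [0.5697, 0.2335, 0.1156]
orientation: [-180.0, 0.0, 174.6]
force: [-0.7, -0.9, -0.0]
opening: 0.0661
clock: 12.52
tool_pos: [0.5695, 0.2335, 0.2959]
orientation: [180.0, 0.0, -145.4]
force: [0.3, -0.1, -0.9]
opening: 0.0876
845 ctr [566.6 236. ] size [64.4 23.7] axis 85.9 z 0.0406 | tool [569.3 233.3 295. ] [ 1.800e+02 -1.000e-01 -1.456e+02] d [-2.7  2.7]
703 ctr [428.4 248. ] size [22.1 44.5] axis 138.1 z 0.0204 | tool [569.3 233.3 295. ] [ 1.800e+02 -1.000e-01 -1.456e+02] d [-140.9   14.7]
121 ctr [426.5 250.4] size [22.  43.5] axis 136.6 z 0.0222 | tool [569.3 233.2 294.6] [ 1.800e+02 -1.000e-01 -1.456e+02] d [-142.7   17.2]
154 ctr [ 431.  -123.5] size [59.1 21.5] axis 41.1 z 0.0213 | tool [569.3 233.2 294.6] [ 1.800e+02 -1.000e-01 -1.456e+02] d [-138.2 -356.8]
```

```bash
python3 -m pendant '[[[-60,6,0,0,0,8],[-110,12,-40,0,0,13.5],[-141,14.7,-95,0,0,13.5],[-141,14.7,-95,0,0,13.5],[-141,14.7,-95,0,0,13.5]]]' -1
python3 - <<'E'
from h import *
s=snap('wrist'); fuse(s,.429,.248)
E
```

```text
clock: 13.25
tool_pos: [0.4292, 0.2485, 0.2007]
orientation: [-180.0, -0.0, -131.9]
force: [0.5, 0.2, -0.0]
opening: 0.0876
1321 ctr [428.4 248.1] size [21.7 44.3] axis 137.6 z 0.0206 | tool [429.8 248.9 201.4] [-1.800e+02  1.000e-01 -1.319e+02] d [-1.4 -0.8]
```

```bash
python3 -m pendant '[[[0,0,-60,0,0,-0.5],[0,0,-115,0,0,-0.5],[0,0,-160,0,0,-0.5],[0,0,-191,0,0,-0.5],[0,0,-191,0,0,-0.5],[0,0,-191,0,0,-0.5]]]' -1
python3 -m pendant '[[[0,0,0,0,0,0],[0,0,0,0,0,0],[0,0,0,0,0,0],[0,0,0,0,0,0],[0,0,0,0,0,0],[0,0,0,0,0,0],[0,0,0,0,0,0],[0,0,0,0,0,0]]]' 1
```

```text
clock: 14.05
tool_pos: [0.4301, 0.2492, 0.0108]
orientation: [-180.0, 0.1, -132.4]
force: [0.1, 0.6, -1.1]
opening: 0.0872
clock: 15.05
tool_pos: [0.4287, 0.2481, 0.0095]
orientation: [-180.0, -0.0, -132.4]
force: [0.4, 0.1, -0.3]
opening: 0.0221
```

```bash
python3 -m pendant '[[[0,0,60,0,0,0],[0,0,120,0,0,-10],[30,-3,170,0,0,-20],[80,-8,170,0,0,-30],[130,-13,165,0,0,-40],[141,-14.5,155,0,0,-50],[141,-14.5,150,0,0,-52.8],[141,-14.5,150,0,0,-52.8],[141,-14.5,150,0,0,-52.8]]]' 1
python3 -m pendant '[[[0,0,-25,0,0,0],[0,0,-38,0,0,0],[0,0,-44,0,0,0],[0,0,-44,0,0,0],[0,0,-44,0,0,0]]]' 1
```

```text
clock: 16.18
tool_pos: [0.5697, 0.2338, 0.1598]
orientation: [180.0, 0.0, 174.9]
force: [-0.5, 0.3, 0.3]
opening: 0.0218
clock: 16.8
tool_pos: [0.5701, 0.2339, 0.1163]
orientation: [180.0, 0.1, 174.9]
force: [-0.0, -1.3, -1.0]
opening: 0.0218
```

```bash
python3 -m pendant '[[[0,0,0,0,0,0],[0,0,0,0,0,0],[0,0,0,0,0,0],[0,0,0,0,0,0],[0,0,0,0,0,0]]]' -1
python3 -m pendant '[[[0,0,60,0,0,10],[0,0,120,0,0,20],[0,0,180,0,0,30],[0,0,180,0,0,40],[0,0,180,0,0,40]]]' -1
python3 - <<'E'
from h import *
s=snap('wrist'); save(s,'w5.png')
fuse(s,.5698,.2336,ztop=.064,tol=.008,r=.04)
s=snap('top'); save(s,'top2.png'); fuse(s,.4314,-.123)
E
```

```text
clock: 17.42
tool_pos: [0.5697, 0.2336, 0.1155]
orientation: [-180.0, -0.0, 174.8]
force: [0.4, -0.3, 0.2]
opening: 0.0663
clock: 18.05
tool_pos: [0.5696, 0.2337, 0.2959]
orientation: [180.0, 0.0, -145.2]
force: [0.1, 0.1, -0.5]
opening: 0.0878
1129 ctr [567.3 235.6] size [65.1 24.8] axis 85.3 z 0.0627 | tool [569.3 233.5 295. ] [ 1.800e+02 -1.000e-01 -1.454e+02] d [-2.   2.1]
153 ctr [ 430.9 -123.5] size [59.2 21.3] axis 41.1 z 0.0214 | tool [569.2 233.4 294.6] [ 1.800e+02 -1.000e-01 -1.454e+02] d [-138.3 -356.9]
```

View pics/w5.png

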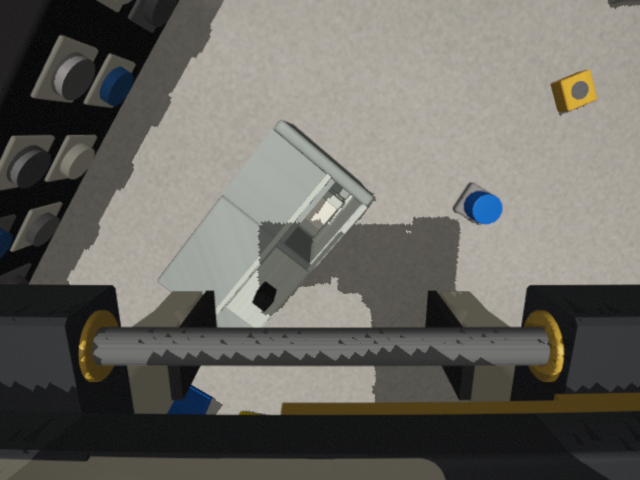

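View pics/top2.png

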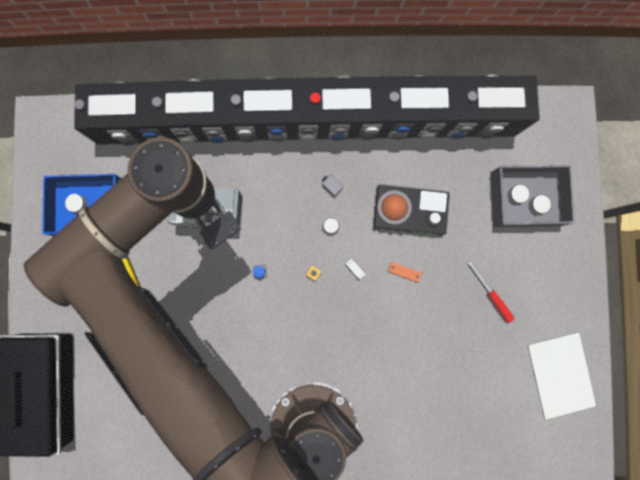

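The wrist view shows both short fuses lying flat in the slot (px 325,208), with the top fuse's upper face at z 0.063. The top view shows the long fuse still at px (356,269). I'll go and get it.

```bash
python3 -m pendant '[[[-20,-45,0,0,0,-10],[-40,-90,0,0,0,-20],[-60,-135,0,0,0,-30],[-80,-180,0,0,0,-40],[-100,-225,0,0,0,-50],[-120,-270,0,0,0,-60],[-136,-320,-40,0,0,-70],[-136,-360,-80,0,0,-80],[-136,-360,-95,0,0,-84],[-136,-360,-95,0,0,-84]]]' -1
python3 - <<'E'
from h import *
s=snap('wrist'); fuse(s,.433,-.126)
E
```

```text
clock: 19.4
tool_pos: [0.4323, -0.127, 0.1988]
orientation: [-179.8, -0.1, 130.7]
force: [1.0, -0.0, 0.3]
opening: 0.0875
1783 ctr [ 432.2 -126.5] size [59.4 21.4] axis 41.1 z 0.0206 | tool [ 433.3 -126.6  200. ] [-1.799e+02 -1.000e-01  1.308e+02] d [-1.1  0.1]
```

```bash
python3 -m pendant '[[[-1,0,-60,0,0,0.3],[-1,0,-115,0,0,0.3],[-1,0,-160,0,0,0.3],[-1,0,-190.5,0,0,0.3],[-1,0,-190.5,0,0,0.3],[-1,0,-190.5,0,0,0.3]]]' -1
python3 -m pendant '[[[0,0,0,0,0,0],[0,0,0,0,0,0],[0,0,0,0,0,0],[0,0,0,0,0,0],[0,0,0,0,0,0],[0,0,0,0,0,0],[0,0,0,0,0,0],[0,0,0,0,0,0]]]' 1
python3 -m pendant '[[[0,0,60,0,0,0],[0,0,120,0,0,0],[0,0,180,0,0,0],[0,0,180,0,0,0]]]' 1
```

```text
clock: 20.2
tool_pos: [0.4341, -0.1259, 0.0114]
orientation: [179.9, 0.1, 131.2]
force: [0.5, -0.2, 0.3]
opening: 0.0877
clock: 21.2
tool_pos: [0.4326, -0.1263, 0.01]
orientation: [-180.0, -0.0, 131.1]
force: [0.3, -0.5, -0.1]
opening: 0.0216
clock: 21.7
tool_pos: [0.4355, -0.1263, 0.1949]
orientation: [179.6, 0.3, 131.2]
force: [0.4, -0.3, -1.5]
opening: 0.0218
```

```bash
python3 -m pendant '[[[20,50,0,0,0,7],[40,100,0,0,0,14],[60,150,0,0,0,21],[80,205,0,0,0,28],[100,260,0,0,0,35],[125,315,0,0,0,43.7],[137,360,-10,0,0,43.7],[137,360,-30,0,0,43.7],[137,360,-30,0,0,43.7],[137,360,-30,0,0,43.7]]]' 1
python3 - <<'E'
from h import *
s=snap('wrist'); save(s,'w6.png'); P=cloud(s)
fuse(s,.5698,.2336,ztop=.172,tol=.004,r=.045)
E
```

```text
clock: 22.95
tool_pos: [0.5697, 0.2332, 0.1602]
orientation: [-180.0, -0.0, 174.8]
force: [-0.3, 0.0, -1.0]
opening: 0.0214
6243 ctr [573.8 230.7] size [62.5 46.1] axis 65.9 z 0.1708 | tool [570.  233.2 160.8] [180.    0.  174.8] d [ 3.8 -2.5]
```

View pics/w6.png

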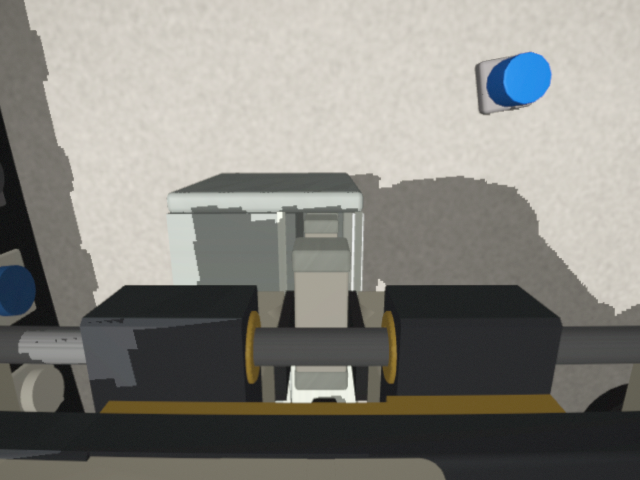

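The long fuse is in the jaws, with its ends at rows ~269 and ~366. I'll check how well it's centred in y.

```bash
python3 - <<'E'
from h import *
s=snap('wrist'); P=cloud(s)
col=P[225:400,321]; k=abs(col[:,2]-.171)<.005
print(col[k][[0,-1]], np.nonzero(k)[0][[0,-1]]+225, plane(s,[[321,270],[321,366]],.1725))
E
```

```text
[[0.56807462 0.20249479 0.16667885]
 [0.57348269 0.26187098 0.17123166]] [246 389] [[0.56876807 0.21015561 0.1725    ]
 [0.5724387  0.25042767 0.1725    ]]
```

```bash
python3 -m pendant '[[[0,1,-25,0,0,0],[0,1,-38,0,0,0],[0,1,-44.5,0,0,0],[0,1,-44.5,0,0,0],[0,1,-44.5,0,0,0]]]' 1
python3 -m pendant '[[[0,0,0,0,0,0],[0,0,0,0,0,0],[0,0,0,0,0,0],[0,0,0,0,0,0],[0,0,0,0,0,0]]]' -1
python3 -m pendant '[[[0,0,60,0,0,10],[0,0,120,0,0,20],[0,0,180,0,0,30],[0,0,180,0,0,40],[0,0,180,0,0,50],[0,0,180,0,0,60],[0,0,180,0,0,70],[0,0,180,0,0,80],[0,0,180,0,0,89.9],[0,0,180,0,0,89.9]]]' -1
python3 - <<'E'
from h import *
s=snap('wrist'); save(s,'w7.png')
fuse(s,.5698,.2336,ztop=.086,tol=.008,r=.04)
fuse(s,.577,.308,ztop=.145,tol=.008,r=.03)
s=snap('top'); P=cloud(s)
m=(P[...,2]>.012)&(P[...,2]<.03)&(P[...,0]>.35)&(P[...,0]<.72)&(abs(P[...,1])<.33)
n,l,st,c=cv2.connectedComponentsWithStats(m.astype(np.uint8)); print([(st[i,4],c[i].round()) for i in range(1,n) if st[i,4]>40])
E
```

```text
clock: 23.68
tool_pos: [0.5702, 0.2349, 0.1163]
orientation: [180.0, 0.0, 174.9]
force: [-0.7, 0.2, -0.8]
opening: 0.0216
clock: 24.3
tool_pos: [0.5697, 0.2346, 0.1156]
orientation: [-180.0, -0.0, 174.8]
force: [-0.6, -1.4, -0.7]
opening: 0.0663
clock: 25.55
tool_pos: [0.5697, 0.2346, 0.2955]
orientation: [180.0, -0.0, -95.3]
force: [0.2, -0.1, 0.2]
opening: 0.0875
1720 ctr [566.9 233.9] size [68.4 25.3] axis 84.3 z 0.0846 | tool [569.7 234.6 295.5] [180.   -0.  -95.5] d [-2.8 -0.7]
371 ctr [576.2 308.4] size [14.6 14.3] axis 86.2 z 0.1446 | tool [569.7 234.6 295.5] [180.   -0.  -95.5] d [ 6.6 73.7]
[(np.int32(243), array([332., 184.])), (np.int32(191), array([331., 225.])), (np.int32(136), array([314., 273.]))]
```

All fuses are in and flat, and nothing else like a fuse is left on the bench. I'll grip the knob and shut the shutter.

```bash
python3 -m pendant '[[[3,40,0,0,0,0],[6.8,73.7,-40,0,0,0],[6.8,73.7,-100,0,0,0],[6.8,73.7,-145,0,0,0],[6.8,73.7,-167,0,0,0],[6.8,73.7,-167,0,0,0],[6.8,73.7,-167,0,0,0]]]' -1
python3 -m pendant '[[[0,0,0,0,0,0],[0,0,0,0,0,0],[0,0,0,0,0,0],[0,0,0,0,0,0],[0,0,0,0,0,0],[0,0,0,0,0,0],[0,0,0,0,0,0],[0,0,0,0,0,0],[0,0,0,0,0,0],[0,0,0,0,0,0]]]' 1
python3 -m pendant '[[[-1.8,-20,0,0,0,0],[-3.7,-40,0,0,0,0],[-5.5,-60,0,0,0,0],[-6.4,-70,0,0,0,0],[-6.4,-70,0,0,0,0],[-6.4,-70,0,0,0,0]]]' 1
python3 -m pendant '[[[-0.4,-4,0,0,0,0],[-0.5,-5,0,0,0,0],[-0.5,-5,0,0,0,0],[-0.5,-5,0,0,0,0]]]' 1
```

```text
clock: 26.52
tool_pos: [0.5773, 0.3088, 0.1299]
orientation: [-179.9, 0.1, -95.3]
force: [-0.5, -0.1, 0.4]
opening: 0.0875
clock: 27.78
tool_pos: [0.5766, 0.3084, 0.1286]
orientation: [-180.0, 0.0, -95.3]
force: [0.3, 0.1, -0.1]
opening: 0.0138
clock: 28.52
tool_pos: [0.5703, 0.238, 0.1285]
orientation: [180.0, -0.0, -95.3]
force: [2.9, -1.4, -2.4]
opening: 0.0136
clock: 29.02
tool_pos: [0.5699, 0.234, 0.1286]
orientation: [-180.0, 0.0, -95.2]
force: [4.0, 3.4, -4.9]
opening: 0.0136
```

```bash
python3 -m pendant '[[[-0.2,-2,0,0,0,0],[-0.2,-2,0,0,0,0],[-0.2,-2,0,0,0,0]]]' 1
python3 -m pendant '[[[0.2,2.5,0,0,0,0],[0.2,2.5,0,0,0,0],[0.2,2.5,0,0,0,0],[0.2,2.5,0,0,0,0],[0.2,2.5,0,0,0,0]]]' -1
python3 -m pendant '[[[0,0,60,0,0,0],[0,0,120,0,0,0],[-8,-50,170,0,0,0],[-8,-50,170,0,0,0]]]' -1
python3 - <<'E'
from h import *
s=snap('wrist'); fuse(s,.57,.236,ztop=.145,tol=.008,r=.04)
s=snap('top'); P=cloud(s); sz=cv2.cvtColor(s['pixels'],cv2.COLOR_RGB2HSV)
m=np.zeros((480,640),np.uint8); m[255:290,380:435]=(sz[255:290,380:435,1]>120)
ys,xs=np.nonzero(m); print(len(xs),cv2.minAreaRect((plane(s,np.c_[xs,ys],.01)[:,:2]*1000).astype(np.float32)))
fuse(s,.4226,-.0083)
E
```

```text
clock: 29.4
tool_pos: [0.5699, 0.2339, 0.1286]
orientation: [-179.9, 0.2, -95.2]
force: [3.8, 10.4, -6.6]
opening: 0.0135
clock: 30.02
tool_pos: [0.5696, 0.2337, 0.1286]
orientation: [180.0, -0.0, -95.3]
force: [0.7, -0.3, -0.2]
opening: 0.0579
clock: 30.52
tool_pos: [0.5626, 0.1826, 0.3032]
orientation: [-179.7, 0.2, -95.3]
force: [-0.2, 1.0, -0.2]
opening: 0.0873
343 ctr [569.8 233.7] size [14.3 13.7] axis 86.1 z 0.1446 | tool [562.1 182.7 301.7] [-179.8    0.2  -95.3] d [ 7.8 51.1]
251 ((419.02545166015625, -259.7778015136719), (84.9842300415039, 24.94425392150879), 68.53186798095703)
121 ctr [422.4  -8.2] size [32.  30.8] axis 57.9 z 0.0223 | tool [561.7 183.2 299.7] [-1.799e+02  1.000e-01 -9.530e+01] d [-139.3 -191.4]
```

The shutter is shut, with the knob back at the slot centre. I'll look at the dome from above, then fetch the bar.

```bash
python3 -m pendant '[[[4,-45,0,0,0,-10.6],[8,-90,0,0,0,-21.2],[12,-135,0,0,0,-31.8],[16,-180,0,0,0,-42.4],[20,-225,0,0,0,-53],[24,-270,0,0,0,-63.6],[28,-315,0,0,0,-74.2],[32,-360,0,0,0,-84.8],[35,-411,0,0,0,-95.4],[35,-411,0,0,0,-106]]]' -1
python3 -m pendant '[[[0,0,0,0,0,0],[0,0,0,0,0,0]]]' -1
cat > dome.py <<'E'
from h import *
from scipy.optimize import least_squares
def dome(s,prior=(.597,-.231)):
    P=cloud(s); hs=cv2.cvtColor(s['pixels'],cv2.COLOR_RGB2HSV)
    m=(hs[...,1]>110)&(hs[...,2]>40)&(np.hypot(P[...,0]-prior[0],P[...,1]-prior[1])<.05)&(P[...,2]>.045)&(P[...,2]<.08)
    Q=P[m]; f=lambda p:np.linalg.norm(Q-p,axis=1)-.04
    r=least_squares(f,[prior[0],prior[1],.03],loss='soft_l1',f_scale=.001)
    print('dome',m.sum(),r.x.round(4),'maxz',np.nanmax(Q[:,2]).round(4),'rms',np.sqrt((r.fun**2).mean()).round(4)); return r.x,m
E
python3 - <<'E'
from dome import *
s=snap('wrist'); save(s,'w8.png'); print(get_obs()['tool_pos'],get_obs()['orientation'])
c,m=dome(s); ys,xs=np.nonzero(m)
cn,_=cv2.findContours(m.astype(np.uint8),0,1); cn=max(cn,key=len)[:,0]; W=plane(s,cn,.058); print('ring',cv2.fitEllipse((W[:,:2]*1000).astype(np.float32)))
P=cloud(s); k=(abs(P[...,2]-.04)<.004)&(abs(P[...,0]-.59)<.13)&(abs(P[...,1]+.28)<.14)
print(cv2.minAreaRect((P[k][:,:2]*1000).astype(np.float32)))
E
```

```text
clock: 31.88
tool_pos: [0.5962, -0.2296, 0.2953]
orientation: [-179.9, -0.3, 158.2]
force: [0.3, 0.6, -0.1]
opening: 0.0876
clock: 32.12
tool_pos: [0.5967, -0.2264, 0.2975]
orientation: [-180.0, -0.1, 159.0]
force: [-0.3, 0.2, -1.0]
opening: 0.0879
[ 0.59675852 -0.22627988  0.29784832] [-1.79991154e+02 -5.79433178e-02  1.59004759e+02]
dome 4060 [ 0.5987 -0.2355  0.0288] maxz 0.0703 rms 0.0006
ring ((597.7037353515625, -237.3988800048828), (69.2264404296875, 69.34935760498047), 121.31674194335938)
((592.3592529296875, -285.1422424316406), (199.33042907714844, 120.25022888183594), 82.80023956298828)
```

View pics/w8.png

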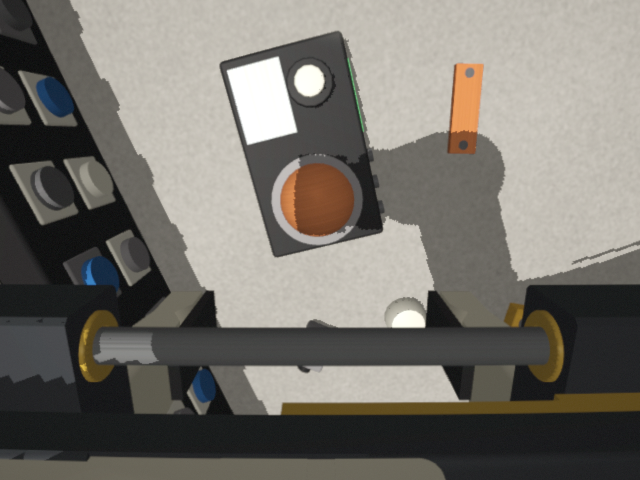

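The wrist view shows the dome at px (318,199), the button at (309,81) and the bar at (466,109). The sphere fit puts the dome at (0.5987, -0.2355), which is consistent with the box frame at (0, +50 mm).

```bash
python3 - <<'E'
from h import *
s=snap('wrist'); P=cloud(s); hs=cv2.cvtColor(s['pixels'],cv2.COLOR_RGB2HSV)
m=(hs[...,1]>110)&(np.hypot(P[...,0]-.42,P[...,1]+.262)<.06)&(P[...,2]<.03); m=cv2.morphologyEx(m.astype(np.uint8),cv2.MORPH_CLOSE,np.ones((9,9)))>0
fuse(s,.42,-.262,ztop=.009,tol=.01,r=.06,mask=m)
b=np.zeros(m.shape,bool); b[60:102,288:330]=True; b&=(hs[...,2]>170)&(hs[...,1]<60)&(P[...,2]>.042); print('btn',b.sum(),np.median(P[b],0),(P[b].max(0)+P[b].min(0))/2)
E
```

```text
2469 ctr [ 421.9 -264.2] size [89.  28.8] axis 68.0 z 0.0089 | tool [ 596.8 -226.3  298.2] [-180.   -0.  159.] d [-174.9  -37.9]
btn 740 [ 0.56492064 -0.34197193  0.0610196 ] [ 0.56500684 -0.34278559  0.05645731]
```

```bash
python3 -m pendant '[[[-60,-13,0,0,0,-1],[-120,-26,-30,0,0,-1],[-170,-36,-80,0,0,-1],[-175,-38,-110,0,0,-1],[-175,-38,-110,0,0,-1],[-175,-38,-110,0,0,-1]]]' -1
python3 - <<'E'
from h import *
s=snap('wrist'); P=cloud(s); hs=cv2.cvtColor(s['pixels'],cv2.COLOR_RGB2HSV)
m=(hs[...,1]>110)&(np.hypot(P[...,0]-.422,P[...,1]+.264)<.06)&(P[...,2]<.03); m=cv2.morphologyEx(m.astype(np.uint8),cv2.MORPH_CLOSE,np.ones((15,15)))>0
fuse(s,.422,-.264,ztop=.009,tol=.01,r=.06,mask=m)
E
```

```text
clock: 32.98
tool_pos: [0.4233, -0.2653, 0.1901]
orientation: [-180.0, 0.1, 157.9]
force: [-0.4, 0.0, 0.3]
opening: 0.0878
3425 ctr [ 421.5 -264.8] size [89.5 27.2] axis 68.5 z 0.0091 | tool [ 423.6 -265.3  190.3] [-180.     0.2  157.8] d [-2.1  0.5]
```

```bash
python3 -m pendant '[[[-0.5,-0.3,-60,0,0,0.5],[-0.5,-0.3,-115,0,0,0.5],[-0.5,-0.3,-160,0,0,0.5],[-0.5,-0.3,-183,0,0,0.5],[-0.5,-0.3,-185.5,0,0,0.5],[-0.5,-0.3,-185.5,0,0,0.5],[-0.5,-0.3,-185.5,0,0,0.5]]]' -1
python3 -m pendant '[[[0,0,0,0,0,0],[0,0,0,0,0,0],[0,0,0,0,0,0],[0,0,0,0,0,0],[0,0,0,0,0,0],[0,0,0,0,0,0],[0,0,0,0,0,0],[0,0,0,0,0,0]]]' 1
```

```text
clock: 33.9
tool_pos: [0.4225, -0.2656, 0.0045]
orientation: [180.0, 0.2, 158.3]
force: [0.4, -1.2, 0.5]
opening: 0.0873
clock: 34.9
tool_pos: [0.4208, -0.2654, 0.003]
orientation: [-180.0, -0.0, 158.2]
force: [-1.5, 0.6, 0.1]
opening: 0.0274
```

```bash
python3 -m pendant '[[[0,0,60,0,0,0],[0,0,115,0,0,0],[40,7,120,0,0,4],[90,14,120,0,0,9],[140,22,115,0,0,14.4],[178,29,107,0,0,14.4],[178,29,107,0,0,14.4],[178,29,107,0,0,14.4],[178,29,107,0,0,14.4]]]' 1
python3 - <<'E'
from h import *
s=snap('wrist'); save(s,'w9.png'); P=cloud(s); hs=cv2.cvtColor(s['pixels'],cv2.COLOR_RGB2HSV)
m=(hs[...,1]>110)&(abs(P[...,2]-.117)<.006)
fuse(s,.5987,-.2355,ztop=.117,tol=.006,r=.06,mask=m)
E
```

```text
clock: 36.02
tool_pos: [0.5982, -0.2367, 0.1102]
orientation: [180.0, -0.0, 172.6]
force: [0.7, 0.7, -2.5]
opening: 0.0274
10097 ctr [ 598.7 -239.7] size [83. 35.] axis 81.9 z 0.1163 | tool [ 598.4 -236.7  110.5] [180.    0.  172.6] d [ 0.3 -3. ]
```

View pics/w9.png

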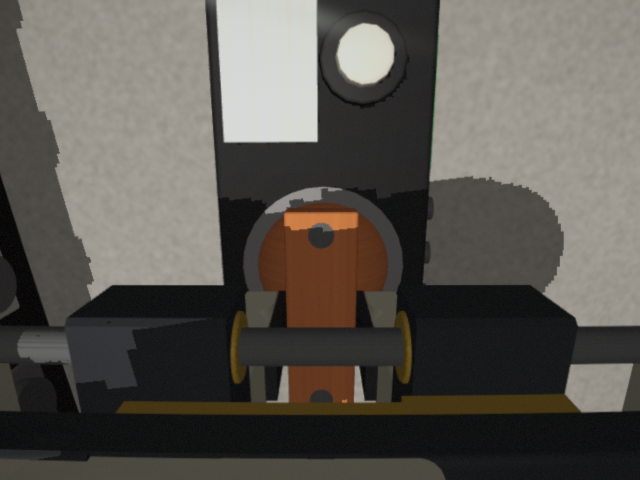

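The bar is held over the dome; its near end is at row ~213 and the near hole at (320,236). I'll measure its lengthwise centring.

```bash
python3 - <<'E'
from h import *
s=snap('wrist'); P=cloud(s)
o=get_obs(); print(o['tool_pos'])
for u in (300,320,340):
    col=P[180:420,u]; k=np.nonzero(abs(col[:,2]-.1165)<.0025)[0]; print(u,k[0]+180,col[k[0]],k[-1]+180,col[k[-1]], s['pixels'][205:222,u,0])
print(plane(s,[[320,213],[320,236]],.1172))
E
```

```text
[ 0.59853999 -0.23671082  0.11058053]
300 211 [ 0.60141006 -0.28151766  0.11533588] 401 [ 0.61302138 -0.20059709  0.11673631] [ 63  71  78  71  74  76  88 145 178 197 202 203 203 203 203 203 203]
320 211 [ 0.59397284 -0.28049653  0.11504704] 401 [ 0.60460923 -0.19910895  0.11617811] [ 82  84  84  74  71  71  88 147 180 197 201 203 202 202 203 202 201]
340 211 [ 0.58652193 -0.2795872   0.11536827] 401 [ 0.59610558 -0.19817255  0.11641174] [ 79  82  83  76  75  77  89 148 177 193 197 198 198 198 197 198 198]
[[ 0.59401397 -0.28013568  0.1172    ]
 [ 0.59515257 -0.27142425  0.1172    ]]
```

```bash
python3 -m pendant '[[[0,0,-20,0,0,0],[0,0,-32,0,0,0],[0,0,-36,0,0,0],[0,0,-36,0,0,0],[0,0,-36,0,0,0]]]' 1
python3 -m pendant '[[[0,0,-1,0,0,0],[0,0,-1,0,0,0],[0,0,-1,0,0,0]]]' 1
python3 -m pendant '[[[0,0,-0.8,0,0,0],[0,0,-0.8,0,0,0],[0,0,-0.8,0,0,0]]]' 1
```

```text
clock: 36.75
tool_pos: [0.5996, -0.2365, 0.0747]
orientation: [-180.0, 0.1, 172.7]
force: [-0.1, -0.1, -2.1]
opening: 0.0273
clock: 37.12
tool_pos: [0.5992, -0.2364, 0.0732]
orientation: [-180.0, 0.0, 172.6]
force: [-0.1, -1.0, -2.8]
opening: 0.0274
clock: 37.5
tool_pos: [0.5993, -0.2365, 0.0728]
orientation: [-180.0, 0.0, 172.7]
force: [-2.5, 1.1, 4.7]
opening: 0.0275
```

```bash
python3 -m pendant '[[[0,0,0.4,0,0,0],[0,0,0.4,0,0,0],[0,0,0.4,0,0,0],[0,0,0.4,0,0,0],[0,0,0.4,0,0,0],[0,0,0.4,0,0,0],[0,0,0.4,0,0,0],[0,0,0.4,0,0,0]]]' -1
python3 -m pendant '[[[0,0,20,0,0,0],[0,0,60,0,0,0],[0,0,110,0,0,0],[0,0,130,0,0,0],[0,0,130,0,0,0],[0,0,130,0,0,0]]]' -1
cat > bar.py <<'E'
from h import *
s=snap('wrist'); P=cloud(s); hs=cv2.cvtColor(s['pixels'],cv2.COLOR_RGB2HSV)
m=(hs[...,1]>100)&(np.hypot(P[...,0]-.5987,P[...,1]+.2355)<.06)&(P[...,2]>.072)&(P[...,2]<.09)
m=cv2.morphologyEx(m.astype(np.uint8),cv2.MORPH_OPEN,np.ones((3,3)))>0
Q=P[m]; A=np.c_[Q[:,:2]-Q[:,:2].mean(0),np.ones(len(Q))]; c=np.linalg.lstsq(A,Q[:,2],rcond=None)[0]
print('tilt xy',c.round(4)); fuse(s,.5987,-.2355,ztop=.08,tol=.01,r=.06,mask=m)
E
python3 bar.py
```

```text
clock: 38.5
tool_pos: [0.5991, -0.2364, 0.0727]
orientation: [-180.0, 0.0, 172.6]
force: [-0.4, -0.1, -0.3]
opening: 0.0873
clock: 39.25
tool_pos: [0.5985, -0.2362, 0.2016]
orientation: [180.0, -0.1, 172.6]
force: [0.3, 0.3, -0.6]
opening: 0.0878
tilt xy [-0.0566  0.0136  0.0788]
4614 ctr [ 600.9 -236. ] size [90.1 28.4] axis 82.6 z 0.0789 | tool [ 598.4 -236.3  201.3] [ 1.800e+02 -1.000e-01  1.726e+02] d [2.5 0.2]
```

```bash
python3 -m pendant '[[[-30,40,20,0,0,-5],[-65,85,20,0,0,-10],[-100,130,20,0,0,-15],[-140,180,10,0,0,-20],[-174,225.5,-10,0,0,-24.7],[-174,225.5,-10,0,0,-24.7],[-174,225.5,-10,0,0,-24.7],[-174,225.5,-10,0,0,-24.7]]]' -1
python3 - <<'E'
from h import *
s=snap('wrist'); fuse(s,.424,-.0107)
E
```

```text
clock: 40.3
tool_pos: [0.4258, -0.0115, 0.1926]
orientation: [-180.0, -0.0, 147.9]
force: [1.0, -0.3, 0.4]
opening: 0.0877
1500 ctr [423.8 -11.6] size [31.7 31.9] axis 147.5 z 0.0211 | tool [425.7 -11.7 192.6] [-180.    -0.   147.9] d [-2.   0.1]
```

```bash
python3 -m pendant '[[[-1.2,0,-60,0,0,-0.4],[-1.2,0,-115,0,0,-0.4],[-1.2,0,-160,0,0,-0.4],[-1.2,0,-182,0,0,-0.4],[-1.2,0,-182,0,0,-0.4],[-1.2,0,-182,0,0,-0.4],[-1.2,0,-182,0,0,-0.4]]]' -1
python3 -m pendant '[[[0,0,0,0,0,0],[0,0,0,0,0,0],[0,0,0,0,0,0],[0,0,0,0,0,0],[0,0,0,0,0,0],[0,0,0,0,0,0],[0,0,0,0,0,0],[0,0,0,0,0,0]]]' 1
python3 -m pendant '[[[0,0,60,0,0,0],[0,0,120,0,0,0],[0,0,180,0,0,0],[0,0,180,0,0,0],[0,0,180,0,0,0]]]' 1
```

```text
clock: 41.22
tool_pos: [0.4249, -0.0108, 0.0118]
orientation: [179.9, 0.1, 147.5]
force: [-0.3, -0.3, 0.3]
opening: 0.0876
clock: 42.22
tool_pos: [0.4238, -0.011, 0.0106]
orientation: [-180.0, -0.0, 147.5]
force: [-1.2, 0.6, 0.1]
opening: 0.0315
clock: 42.85
tool_pos: [0.4232, -0.011, 0.1902]
orientation: [180.0, -0.0, 147.5]
force: [-0.4, 0.6, -2.8]
opening: 0.0317
```

```bash
python3 -m pendant '[[[30,-40,0,0,0,5],[65,-85,0,0,0,10],[100,-130,0,0,0,15],[140,-180,0,0,0,20],[172,-224,0,0,0,25.1],[172,-224,-20,0,0,25.1],[172,-224,-55,0,0,25.1],[172,-224,-75,0,0,25.1],[172,-224,-75,0,0,25.1],[172,-224,-75,0,0,25.1]]]' 1
python3 - <<'E'
from h import *
s=snap('wrist'); save(s,'w10.png'); P=cloud(s); print(get_obs()['tool_pos'])
for u in (300,320,340):
    col=P[150:420,u]; k=np.nonzero(abs(col[:,2]-.1265)<.004)[0]; print(u,k[0]+150,col[k[0]],k[-1]+150,col[k[-1]])
E
```

```text
clock: 44.1
tool_pos: [0.5959, -0.235, 0.1153]
orientation: [-180.0, -0.1, 172.7]
force: [0.0, -0.2, -0.4]
opening: 0.0315
[ 0.59630004 -0.23500934  0.11598543]
300 282 [ 0.6027146  -0.25268024  0.12251377] 327 [ 0.60500677 -0.23548071  0.12611233]
320 283 [ 0.59505482 -0.25148086  0.12306883] 327 [ 0.59729108 -0.23423576  0.12561145]
340 284 [ 0.58744329 -0.25065862  0.12461542] 327 [ 0.58951573 -0.23328645  0.12573321]
```

View pics/w10.png

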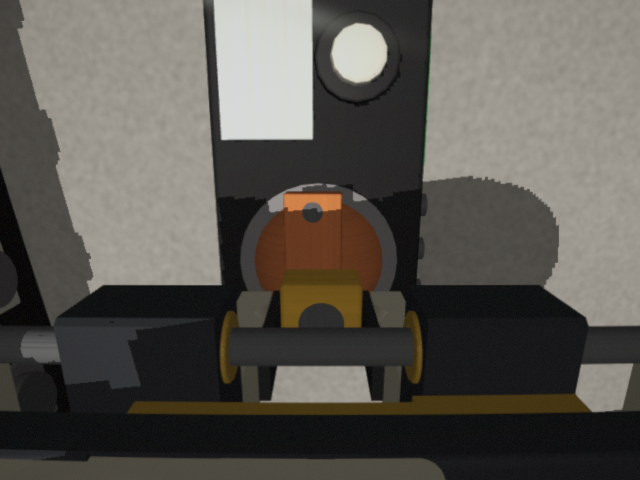

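The weight is held over the bar's middle: bar end at px (313,205), weight's near face at row 283. I'll lower it.

```bash
python3 -m pendant '[[[0,0,-12,0,0,0],[0,0,-20,0,0,0],[0,0,-22.5,0,0,0],[0,0,-22.5,0,0,0],[0,0,-22.5,0,0,0]]]' 1
python3 -m pendant '[[[0,0,-0.9,0,0,0],[0,0,-0.9,0,0,0],[0,0,-0.9,0,0,0],[0,0,-0.9,0,0,0]]]' 1
```

```text
clock: 44.78
tool_pos: [0.5961, -0.235, 0.0934]
orientation: [-180.0, 0.0, 172.7]
force: [-0.5, 0.4, -1.4]
opening: 0.0312
clock: 45.28
tool_pos: [0.5959, -0.235, 0.0923]
orientation: [180.0, 0.0, 172.6]
force: [-0.2, -0.2, -1.5]
opening: 0.0314
```

```bash
python3 -m pendant '[[[0,0,-0.8,0,0,0],[0,0,-0.8,0,0,0],[0,0,-0.8,0,0,0],[0,0,-0.8,0,0,0]]]' 1
python3 -m pendant '[[[0,0,-0.7,0,0,0],[0,0,-0.7,0,0,0],[0,0,-0.7,0,0,0],[0,0,-0.7,0,0,0]]]' 1
```

```text
clock: 45.78
tool_pos: [0.5959, -0.2349, 0.0915]
orientation: [180.0, -0.0, 172.6]
force: [-1.5, -0.0, -1.7]
opening: 0.0314
clock: 46.28
tool_pos: [0.5959, -0.235, 0.0908]
orientation: [-180.0, 0.0, 172.6]
force: [-0.5, 0.4, -0.8]
opening: 0.0315
```

```bash
python3 -m pendant '[[[0,0,-0.4,0,0,0],[0,0,-0.4,0,0,0],[0,0,-0.4,0,0,0]]]' 1
python3 -m pendant '[[[0,0,0,0,0,0],[0,0,0,0,0,0],[0,0,0,0,0,0],[0,0,0,0,0,0],[0,0,0,0,0,0],[0,0,0,0,0,0],[0,0,0,0,0,0],[0,0,0,0,0,0]]]' -1
python3 -m pendant '[[[0,0,20,0,0,0],[0,0,60,0,0,0],[0,0,110,0,0,0],[0,0,130,0,0,0],[0,0,130,0,0,0],[0,0,130,0,0,0]]]' -1
python3 bar.py; python3 - <<'E'
from h import *
s=snap('wrist'); save(s,'w11.png'); fuse(s,.597,-.235,ztop=.101,tol=.006,r=.035)
E
```

```text
clock: 46.65
tool_pos: [0.5959, -0.235, 0.0905]
orientation: [-180.0, 0.0, 172.6]
force: [-1.4, 0.4, 0.6]
opening: 0.0316
clock: 47.65
tool_pos: [0.5959, -0.235, 0.0904]
orientation: [180.0, 0.0, 172.6]
force: [1.6, 0.1, -0.1]
opening: 0.0876
clock: 48.4
tool_pos: [0.5953, -0.2347, 0.2193]
orientation: [180.0, -0.1, 172.6]
force: [-0.5, -0.3, -0.6]
opening: 0.0876
tilt xy [-0.0134  0.004   0.0791]
2374 ctr [ 600.8 -235.9] size [90.4 27.6] axis 83.0 z 0.0789 | tool [ 595.2 -234.7  219. ] [ 1.800e+02 -1.000e-01  1.726e+02] d [ 5.6 -1.2]
2094 ctr [ 597.6 -236.1] size [32.  31.8] axis 82.9 z 0.1009 | tool [ 595.2 -234.8  218.9] [ 1.800e+02 -1.000e-01  1.726e+02] d [ 2.3 -1.3]
```

View pics/w11.png

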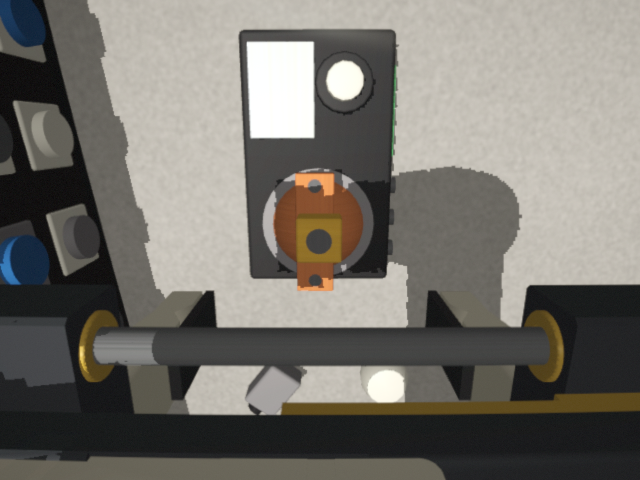

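The wrist view shows the weight (px 319,240) on the middle of the bar, nearly level with a tilt of about 0.013 rad. Next is the button at px (345,80).

```bash
python3 -m pendant '[[[-10,-40,0,0,0,0],[-25,-85,0,0,0,0],[-32,-107.5,0,0,0,0],[-32,-107.5,0,0,0,0],[-32,-107.5,0,0,0,0],[-32,-107.5,0,0,0,0],[-32,-107.5,0,0,0,0],[-32,-107.5,0,0,0,0],[-32,-107.5,0,0,0,0],[-32,-107.5,0,0,0,0]]]' 1
python3 -m pendant '[[[0,0,-60,0,0,0],[0,0,-110,0,0,0],[0,0,-140,0,0,0],[0,0,-150,0,0,0],[0,0,-150,0,0,0],[0,0,-150,0,0,0]]]' 1
```

```text
clock: 49.75
tool_pos: [0.5639, -0.3424, 0.2204]
orientation: [180.0, 0.0, 172.6]
force: [-0.4, 0.4, -0.7]
opening: 0.0006
clock: 50.5
tool_pos: [0.565, -0.3429, 0.0721]
orientation: [-180.0, 0.1, 172.7]
force: [-0.3, -0.1, 0.4]
opening: 0.0008
```

```bash
python3 -m pendant '[[[0,0,-4,0,0,0],[0,0,-8,0,0,0],[0,0,-8,0,0,0],[0,0,-8,0,0,0]]]' 1
```

```text
clock: 51.0
tool_pos: [0.5639, -0.3424, 0.0624]
orientation: [-180.0, -0.0, 172.6]
force: [0.6, 0.1, 0.6]
opening: 0.0006
```

```bash
python3 -m pendant '[[[0,0,-3,0,0,0],[0,0,-3,0,0,0],[0,0,-5,0,0,0],[0,0,-5,0,0,0]]]' 1
python3 -m pendant '[[[0,0,-2,0,0,0],[0,0,-2,0,0,0],[0,0,-2,0,0,0],[0,0,-2,0,0,0]]]' 1
```

```text
clock: 51.5
tool_pos: [0.564, -0.3425, 0.0575]
orientation: [-180.0, 0.0, 172.7]
force: [-1.1, 0.4, 4.2]
opening: 0.0004
clock: 52.0
tool_pos: [0.564, -0.3425, 0.0562]
orientation: [-180.0, 0.0, 172.7]
force: [-1.7, 2.2, 9.2]
opening: 0.0004
```

```bash
python3 -m pendant '[[[0,0,-0.8,0,0,0],[0,0,-0.8,0,0,0],[0,0,-0.8,0,0,0],[0,0,-0.8,0,0,0]]]' 1
python3 -m pendant '[[[0,0,30,0,0,0],[0,0,90,0,0,0],[0,0,150,0,0,0],[0,0,164,0,0,0],[30,90,164,0,0,0],[35,107,164,0,0,0],[35,107,164,0,0,0],[35,107,164,0,0,0]]]' 1
python3 bar.py; python3 - <<'E'
from h import *
s=snap('wrist'); fuse(s,.597,-.235,ztop=.101,tol=.006,r=.035)
s=snap('top'); save(s,'top3.png'); fuse(s,.57,.234,ztop=.145,tol=.012,r=.025)
E
```

```text
clock: 52.5
tool_pos: [0.5641, -0.3426, 0.0562]
orientation: [-180.0, 0.1, 172.7]
force: [-4.3, 3.7, 13.9]
opening: 0.0006
clock: 53.5
tool_pos: [0.5987, -0.2352, 0.2177]
orientation: [180.0, -0.1, 172.7]
force: [-0.4, 0.3, 0.5]
opening: 0.0004
tilt xy [-0.0239  0.0052  0.0791]
2388 ctr [ 600.8 -236.3] size [89.4 27.8] axis 82.7 z 0.0789 | tool [ 598.6 -235.7  217.8] [ 1.800e+02 -1.000e-01  1.726e+02] d [ 2.2 -0.6]
2091 ctr [ 597.6 -236.1] size [31.9 31.6] axis 82.8 z 0.101 | tool [ 598.5 -236.1  217.9] [ 1.800e+02 -1.000e-01  1.726e+02] d [-0.9 -0. ]
34 ctr [567.7 234.8] size [13.1 13. ] axis 0.7 z 0.1448 | tool [ 598.5 -236.3  218.1] [180.   -0.  172.6] d [-30.8 471.1]
```

View pics/top3.png

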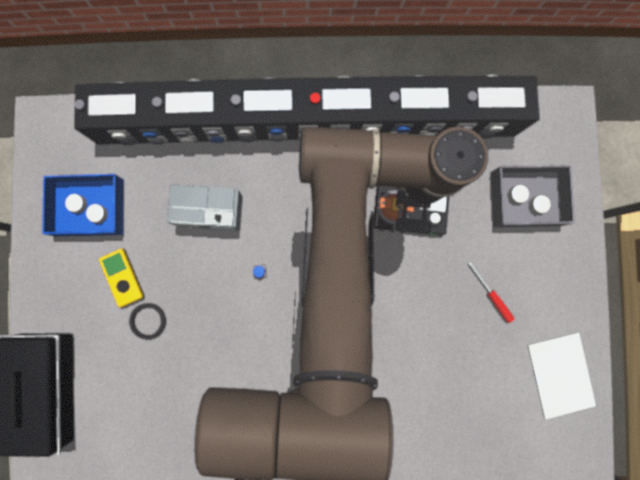

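The final top view shows the shutter shut (knob at px 217,217) and the visible bystanders in place. The bar and weight are still balanced after the press, and the button bottomed out at 13.9 N. I'm handing the job in.

```bash
python3 -c "
from plant import *
close_job(); print(get_obs()['clock'])"
```

```text
the job is handed in; nothing more can be done
the job is handed in; nothing more can be done
```

The job is done and handed in at about 54 s of the 210 s allowed, and my last checks showed every step met. No verdict is reported.

- **Fuses:** I opened the shutter to its stop. The bench held two short fuses and one long one, so I dropped in both shorts and then the long. Depth readings showed each lying flat, with top faces at 41, 63 and 85 mm. No other fuse was left on the bench.
- **Shutter:** I pushed it shut to its stop, and the knob then measured over the slot centre, at (0.570, 0.234).
- **Bar and weight:** After the button press, the bar's middle measured about 2 mm from the dome's top, with a tilt of about 0.02 rad. The weight stood about 3 mm from the bar's middle.
- **Button:** It bottomed out about 6 mm down, at 13.9 N.

**Disagreements:** The top camera's bench positions differed from the wrist camera's by 2–3 mm. At the dome, camera and tool positions differed by about 1.5 mm in x. I set the weight a little to one side of the bar's middle to level the slight tilt this left.

**Not checked:** The arm hid the socket cap and junction box in the last top view. No move went near them.

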